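# Close the glaze mixing jar and start the mixer

### The job

The blue lid of the white mixing jar has been left sitting loose on top of its screw thread. Take it by its bar and turn it back (anticlockwise seen from above) until it drops into the thread, then screw it forward (clockwise) fully home against its stop. Only when the lid is home, push the green start button beside the jar all the way down, then let go of everything; leave the pots and tools around undisturbed.

Things in the scene. Friction and masses are not known exactly. Their poses are not given: they have to be found in the camera images.
- lid_bar (a point): Centre of the grip bar on top of the loose blue lid (about 0.22 kg). x along the bar towards the red pointer, z up. Bar 62 mm long (x), 14 mm thick (y), 26 mm high: its top is 13 mm above this point, the lid's flat round top (84 mm across) 13 mm below. At the start this point is 37.5 mm above neck_top and keeps that height while the lid is turned back; home, it is about 18.5 mm above neck_top
- lid_edge (a point): Centre of the lower edge of the lid's hollow skirt, 44 mm below lid_bar. Three lugs inside it rest on level lands on top of the jar's three thread starts. After 15 to 50 degrees anticlockwise they leave the lands and the lid drops 8 to 11 mm by its own weight, if not held up; a stop ends the back-turn about 30 degrees beyond. Turning clockwise before the drop only jams it on an upper stop
- lid_pointer (a point): End of the small red pointer on the lid's edge, on the line of the bar, 46 mm from the lid's axis and 32 mm below lid_bar. Fully home, it stands over one of the three red dots on the jar's shoulder
- neck_top (a point): Centre of the top of the jar's neck, 132 mm above the table, z up. From the drop the lid screws down 0.1 mm per degree clockwise, to a firm stop about 70 to 80 degrees on. White jar, 112 mm across, clamped on a green mixer box 170 x 340 mm, 40 mm high, fixed to the table; neither moves. x and y are the mixer's axes; the button lies 125 mm towards -y
- home0 (a point): point on the jar's shoulder (100 mm above the table, 46 mm from the jar's axis) in line with one of three red dots, 120 degrees apart, over which the pointer stands when the lid is home; from the start, turning back and then forward brings it to this one
- home1 (a point): the same, at the second red dot
- home2 (a point): the same, at the third red dot
- start_top (a point): Centre of the top face of the green start button, 32 mm across, in a black collar on the mixer's deck, about 61 mm above the table; pressed straight down
- start (a joint): travel of the start button, m: 0 up, 0.006 fully down; it springs back; about 5 N hold it fully down
- test_cup: small terracotta cup, 44 mm wide, 42 mm high, standing on the mixer's deck on the side of the jar away from the button; origin at its underside; leave alone
- spire_vase: terracotta vase with a thin neck, 96 mm wide, 165 mm high; origin at its underside; leave alone
- round_pot: round terracotta pot, 124 mm wide, 115 mm high; origin at its underside; leave alone
- glaze_bowl: blue ceramic bowl, 120 mm wide, 50 mm high; origin at its underside; leave alone
- glaze_bottle: amber glaze jar, 60 mm wide, 120 mm high; origin at its underside; leave alone
- wood_rib: flat wooden shaping rib, 110 x 60 x 9 mm, lying on the table; origin at its underside; leave alone
Mind the look-alikes: they are no part of the job. Of the things like the part that bears lid_bar, leave any that is brown; of the rest the larger one is meant.

How it is judged (in metres and radians):
On the way, in this order (a step that is already met when the one before it is completed fails the run):
1. the lid, turned back, has dropped into the thread (z of lid_bar in the frame of neck_top below 0.0325 m and horizontal distance between lid_bar and neck_top below 0.006 m and angle between lid_bar's own z axis and vertical below 0.1 rad), for 0.05 s.
2. the lid is screwed fully home (z of lid_bar in the frame of neck_top below 0.0205 m and horizontal distance between lid_bar and neck_top below 0.004 m and angle between lid_bar's own z axis and vertical below 0.06 rad and (horizontal distance between lid_pointer and home0 below 0.007 m or horizontal distance between lid_pointer and home1 below 0.007 m or horizontal distance between lid_pointer and home2 below 0.007 m)), for 0.2 s.
3. the start button is pushed down (value of joint start above 0.0045 m), for 0.05 s.
At the end, for the whole second after the job is handed in: The lid is screwed home: lid_bar less than 20.5 mm above neck_top and within 4 mm of the jar's axis, upright within 0.06 rad, its pointer within 7 mm (seen from above) of one of the home points; the button has been pushed at least 4.5 mm after that and is up again (all of step 2 and value of joint start below 0.001 m); the robot touches nothing.
It fails at once if the start button is pushed while the lid is not home (value of joint start above 0.003 m and not (z of lid_bar in the frame of neck_top below 0.0205 m and horizontal distance between lid_bar and neck_top below 0.004 m and angle between lid_bar's own z axis and vertical below 0.06 rad and (horizontal distance between lid_pointer and home0 below 0.007 m or horizontal distance between lid_pointer and home1 below 0.007 m or horizontal distance between lid_pointer and home2 below 0.007 m))).
It fails at once if a pot, bowl, jar or tool standing around is moved by more than 30 mm (distance of any of test_cup, spire_vase, round_pot, glaze_bowl, glaze_bottle, wood_rib from where it was at the start of the episode above 0.03 m).
It also fails if it takes over 54 s, if anything falls off the work surface, if the arm or the gripper's body presses on something with over 40 N, if the wrist force passes 120 N, or if a joint passes its speed limit or range.

### The arm

A 7-joint arm with a two-finger parallel gripper is mounted at the origin on the work surface. World frame = base frame: x ahead of the robot, y to its left, z up, the work surface at z = 0. Lengths are in m, angles in degrees, forces in N, time in s.
With the tool pointing down it reaches from about 0.425 to 0.875 m from the base axis. Payload 4.7 kg.
Tool frame: the origin (TCP) lies between the finger pads; the fingertips stand ctrl.tips_ahead ahead of it and the grasp point (between the pads) lies 8 mm behind it (ctrl.tips_ahead is the distance from the TCP to the fingertips, in m); z points along the fingers, y is the line along which they close (so a half turn about z gives the same grasp; the last joint's range is limited). The gripper opens to 85 mm and grips with 20 to 120 N. Pads are 22 mm wide; open, the fingers measure 114 mm over their backs; the gripper's body (76 mm by 85 mm) begins 54 mm behind the grasp point. The pads swing forward as they close: fully open they stand 13 mm farther back than shut.
Start: joints at [75.292, 18.392, -4.016, 83.108, 1.295, 78.541, -3.26], TCP at [0.174, -0.626, 0.242] pointing down, gripper open.
Joint ranges: [-163.93, 163.93], [-17.29, 119.83], [-79.2, 71.16], [3.27, 140.29], [-89.18, 269.18], [5.43, 117.66], [-154.24, 154.24]. Speed limits (degrees/s): [147.25, 147.25, 180, 180, 180, 180, 180].

### API

Orientations are given as a 3x3 rotation matrix whose columns are the frame's x, y, z axes.
In Python, from workcell import ctrl, optics, finish_job gives the robot as it stands.
- The arm moves only by the tool carry_out, never from a script. Its argument "commands" is one flat list of numbers, 7 for each row, row after row: the shift along the tool's x, y, z in cm, then the turn, a rotation vector about the tool's x, y, z in rad, then the finger opening in cm, from 0 to 8.54. A call has 1 to 12 rows; each row is the pose to reach, as a shift and turn from the pose commanded when the call began, along the tool's axes at that moment; what a row does not reach only later rows make up. A row lasts 1/12 s, in which the tool goes at most 41.7 mm and 7.16 degrees, less where a joint would pass 70% of its speed; a pose out of reach is approached as far as the arm can. A call with a gripper value outside its range is refused whole. The fingers move at their own pace and stop on an object; "force" is the grip in N (left out, the last holds). Time passes only in rows, so rows that repeat a pose let the fingers close. It gives the time, the measured TCP pose, the force, the opening and the grip force at its end, in the units of the state.
- ctrl.observe(): the state, without advancing time (a new reading comes with each control period).
- optics.snapshot(name): name is "scene" or "top"; returns a dict with "image" (384x512x3 uint8, blue, green, red), "depth" (384x512 float32, m along the optical axis (not along the pixel's ray), 0 where there is no reading), "fx", "fy", "cx", "cy" (pixels), "extrinsics" (4x4, takes a point from camera to world coordinates). Camera axes: x right, y up, looking along -z (the intrinsics and any distortion apply to the point x, -y, -z); pixel columns grow to the right and rows downward; lengths in m; the calibration is good to about 2 mm. A picture is of the moment at which its call begins.
- finish_job(): hands the job in; it is judged then, once.
Trained networks look in the newest picture that a camera, given by its name, has taken for a name from the list of things; names that differ only in an ending like _2 or _b are one class to them, and where a whole thing is asked for, a point or a joint stands for the part that bears it (a point fixed in the world has none). Each returns a list of dicts, best first, with "score" (0 to 1); they miss things now and then, are a little off and sometimes report something else, mostly with a low value. They report only what shows in the picture. A call takes as long as a camera call. They do not tell look-alikes from the thing itself.
- optics.find_in(label, camera): "location" ([x, y, z] in m, in the coordinates of the camera as it stood for that picture, good to about 4 mm: the middle of the surface that is visible of it).
- optics.silhouettes(label, camera): "mask" (384x512 bool, what is visible of it).
- optics.place_of(label, camera): "location" ([x, y, z] in m, in the coordinates of the camera as it stood for that picture, good to about 4 mm: a listed point, or the origin of a listed thing).
The state is a dict: "time_s": time; "qpos": joint angles; "joint_vel": joint speeds; "tau": joint torques, N m; "position": TCP position; "tool_rot": TCP orientation; "wrist_force": force on the tool from outside, world axes, zero at the start; "ft_torque": the same for the moment, N m; "finger_gap": finger opening in m; "finger_force": force on a finger pad.
Only numpy, scipy, OpenCV 4.12 (cv2) and the standard library are available. Lean on these libraries where they do the work, as an engineer would, in place of code of your own. Each camera call takes 0.05 s, during which the arm holds its last target. There are 200 camera calls.

## Working session

There is one attempt and no reset: what is moved stays moved. The work goes in short steps, Python scripts to look and compute and a tool call to move; the robot and the scene stay as the last step left them, time stands still between calls to the robot, and variables do not carry over. Pictures are saved under pics/ and viewed, at most 10 in all, crops included, and the job is handed in when it is done.

Besides the shell and the picture viewer there is one more tool, called after "Emit:" as name(argument=value, ...) on one line, values as JSON. carry_out: Moves the arm, as the interface text tells. Its arguments: {"type":"object","properties":{"commands":{"type":"array"},"force":{"type":"number"}},"required":["commands"]}

```bash
mkdir -p pics; cat > h.py <<'E'
import numpy as np,cv2
from workcell import ctrl,optics,finish_job
def W(s,p): return (s["extrinsics"]@np.r_[p,1])[:3]
def px(s,w):
    c=np.linalg.inv(s["extrinsics"])@np.r_[w,1]; return np.round([s["cx"]+s["fx"]*c[0]/-c[2], s["cy"]-s["fy"]*c[1]/-c[2]])
E
python3 - <<'E'
from h import *
np.set_printoptions(precision=4,suppress=True)
ims=[]
for c in("scene","top"):
    s=optics.snapshot(c); ims.append(s["image"]); print(c,s["fx"],s["extrinsics"].tolist())
    for l in("lid_bar","lid_pointer","neck_top","home0","home1","home2","start_top","test_cup","spire_vase","round_pot","glaze_bowl","glaze_bottle","wood_rib"):
        print(l,[(round(d["score"],2),W(s,d["location"]),px(s,W(s,d["location"]))) for d in optics.place_of(l,c)[:3]])
    cv2.imwrite(f"pics/{c}0.png",ims[-1])
o=ctrl.observe();print(o["position"],o["tool_rot"],o["qpos"],o["wrist_force"],ctrl.tips_ahead)
E
```

```text
scene 457.79479733126516 [[-0.15712085981757734, -0.8406003456808852, 0.5183667565067821, 1.2970835959645348], [0.987573645908757, -0.1355251045386561, 0.07956908913812934, 0.0887801059946827], [0.003365905029921095, 0.5244273113415839, 0.8514485690882139, 1.4374807599550783], [0.0, 0.0, 0.0, 1.0]]
lid_bar [(0.95, array([0.5073, 0.0285, 0.1652]), array([279., 194.])), (0.84, array([0.6948, 0.1154, 0.0471]), array([296., 265.])), (0.51, array([ 0.3395, -0.0457,  0.0278]), array([264., 173.]))]
lid_pointer [(0.86, array([0.6874, 0.0722, 0.0108]), array([282., 265.])), (0.78, array([ 0.5391, -0.0055,  0.1384]), array([267., 205.])), (0.7, array([ 0.3077, -0.0544,  0.0078]), array([263., 169.]))]
neck_top [(0.7, array([0.5064, 0.0222, 0.132 ]), array([276., 199.]))]
home0 [(0.91, array([0.5334, 0.0597, 0.099 ]), array([286., 212.])), (0.84, array([ 0.531 , -0.0166,  0.0993]), array([264., 209.])), (0.83, array([0.4663, 0.027 , 0.0989]), array([279., 194.]))]
home1 [(0.91, array([0.5334, 0.0597, 0.099 ]), array([286., 212.])), (0.84, array([ 0.531 , -0.0166,  0.0993]), array([264., 209.])
[... 2492 characters left out ...]
]
spire_vase [(0.63, array([ 0.524 , -0.1063,  0.0695]), array([282., 185.])), (0.6, array([0.6276, 0.4759, 0.0027]), array([108., 157.]))]
round_pot [(0.58, array([ 0.3896, -0.5069, -0.0059]), array([401., 232.]))]
glaze_bowl [(0.97, array([ 0.6363, -0.4651, -0.0008]), array([385., 160.])), (0.41, array([0.4289, 0.4031, 0.0007]), array([125., 216.]))]
glaze_bottle [(0.93, array([0.4288, 0.4   , 0.0006]), array([126., 216.]))]
wood_rib [(0.61, array([ 0.315 ,  0.2823, -0.0002]), array([160., 251.]))]
[ 0.1738 -0.6263  0.2423] [[ 0.9636  0.2674 -0.0001]
 [ 0.2674 -0.9636 -0.0001]
 [-0.0001  0.0001 -1.    ]] [75.2939 18.3918 -4.0147 83.1079  1.2963 78.5417 -3.2614] [0.2288 0.2957 0.5241] 0.011
```

```bash
python3 - <<'E'
import cv2,numpy as np
a=cv2.imread("pics/scene0.png")[140:300,200:340]; b=cv2.imread("pics/top0.png")[115:275,180:320]
cv2.imwrite("pics/c0.png",cv2.resize(np.hstack([a,b]),None,fx=2.85,fy=2.85,interpolation=2))
E
```

```text
(no output)
```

View pics/c0.png

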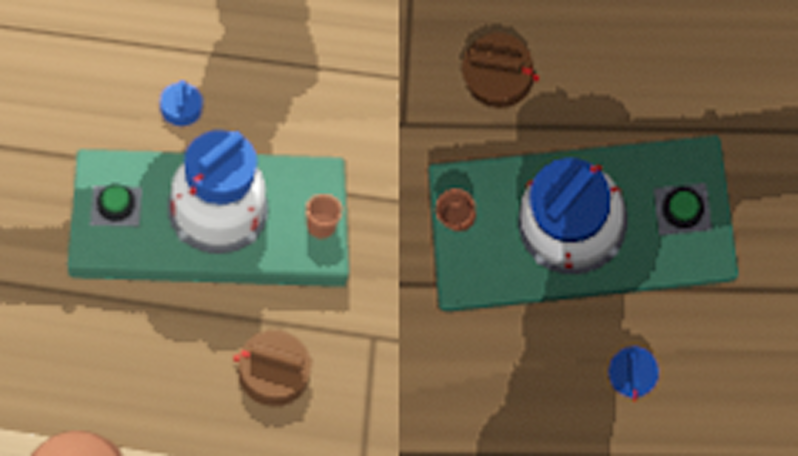

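The left half (scene camera) and right half (top camera) both show the large blue lid on the white jar. In the left half it is at about (220,165), with its red pointer at (197,178). The small blue lid at (180,103) and the brown one at (275,365) are decoys. I'm setting out now, halfway first.

Emit:
carry_out(commands=[24.8, -27, 0, 0, 0, -1.08, 8.5, 24.8, -27, 0, 0, 0, -1.08, 8.5, 24.8, -27, 0, 0, 0, -1.08, 8.5, 24.8, -27, 0, 0, 0, -1.08, 8.5, 24.8, -27, 0, 0, 0, -1.08, 8.5, 24.8, -27, 0, 0, 0, -1.08, 8.5, 24.8, -27, 0, 0, 0, -1.08, 8.5, 24.8, -27, 0, 0, 0, -1.08, 8.5, 24.8, -27, 0, 0, 0, -1.08, 8.5, 24.8, -27, 0, 0, 0, -1.08, 8.5])

```text
time_s: 2.23
position: [0.3446, -0.2931, 0.243]
tool_rot: [[0.205, 0.979, 0.002], [0.979, -0.205, 0.001], [0.001, 0.002, -1.0]]
wrist_force: [0.7, 0.0, 0.1]
finger_gap: 0.0852
finger_force: 0.0
```

```bash
cat >> h.py <<'E'
def go(xyz,xang):
    o=ctrl.observe(); R=np.array(o["tool_rot"]); p=np.array(o["position"]); a=np.degrees(np.arctan2(R[1,0],R[0,0]))
    t=np.radians((xang-a+180)%360-180)
    print("t",round(o["time_s"],2),"pos",p.round(4),"ang",a.round(1),"j7",round(o["qpos"][6],1),"F",np.round(o["wrist_force"],1),"gap",round(o["finger_gap"],4),"pad",round(o["finger_force"],1))
    print("shift cm",(R.T@(np.array(xyz)-p)*100).round(2),"rz",(-t).round(3))
E
python3 -c "
from h import *
go([.507,.0255,.242],140)"
```

```text
t 2.23 pos [ 0.3446 -0.2931  0.243 ] ang 78.2 j7 27.5 F [0.7 0.  0.1] gap 0.0852 pad 0.0
shift cm [34.51  9.37  0.15] rz -1.079
```

Emit:
carry_out(commands=[34.5, 9.4, 0.1, 0, 0, -1.08, 8.5, 34.5, 9.4, 0.1, 0, 0, -1.08, 8.5, 34.5, 9.4, 0.1, 0, 0, -1.08, 8.5, 34.5, 9.4, 0.1, 0, 0, -1.08, 8.5, 34.5, 9.4, 0.1, 0, 0, -1.08, 8.5, 34.5, 9.4, 0.1, 0, 0, -1.08, 8.5, 34.5, 9.4, 0.1, 0, 0, -1.08, 8.5, 34.5, 9.4, 0.1, 0, 0, -1.08, 8.5, 34.5, 9.4, 0.1, 0, 0, -1.08, 8.5, 34.5, 9.4, 0.1, 0, 0, -1.08, 8.5, 34.5, 9.4, 0.1, 0, 0, -1.08, 8.5])

```text
time_s: 3.15
position: [0.5079, 0.0176, 0.2413]
tool_rot: [[-0.759, 0.651, -0.0], [0.651, 0.759, 0.0], [0.0, 0.0, -1.0]]
wrist_force: [-0.1, -0.9, 0.1]
finger_gap: 0.0849
finger_force: 0.0
```

```bash
python3 - <<'E'
from h import *
go([.507,.0255,.171],140)
np.set_printoptions(precision=4,suppress=True)
ims=[]
for c,(r,q) in {"scene":(120,210),"top":(110,170)}.items():
    s=optics.snapshot(c); ims.append(s["image"][r:r+130,q:q+130])
    for l in("lid_bar","lid_pointer","start_top"):
        print(l,[(round(d["score"],2),W(s,d["location"])) for d in optics.place_of(l,c)[:3]])
cv2.imwrite("pics/c1.png",cv2.resize(np.hstack(ims),None,fx=3,fy=3,interpolation=2))
E
```

```text
t 3.15 pos [0.5079 0.0176 0.2413] ang 139.4 j7 42.7 F [-0.1 -0.9  0.1] gap 0.0849 pad 0.0
shift cm [0.57 0.54 7.03] rz -0.01
lid_bar [(0.74, array([0.5066, 0.0298, 0.1669])), (0.66, array([ 0.3405, -0.0471,  0.0256])), (0.55, array([0.6959, 0.1148, 0.0451]))]
lid_pointer [(0.97, array([ 0.5414, -0.0069,  0.1381])), (0.87, array([0.6883, 0.0725, 0.0139])), (0.64, array([ 0.3099, -0.0505,  0.0102]))]
start_top [(0.56, array([ 0.5265, -0.0979,  0.0667]))]
lid_bar [(0.72, array([0.6934, 0.1153, 0.043 ]))]
lid_pointer [(0.43, array([0.5095, 0.1496, 0.041 ]))]
start_top [(0.46, array([ 0.5247, -0.1062,  0.066 ]))]
```

View pics/c1.png

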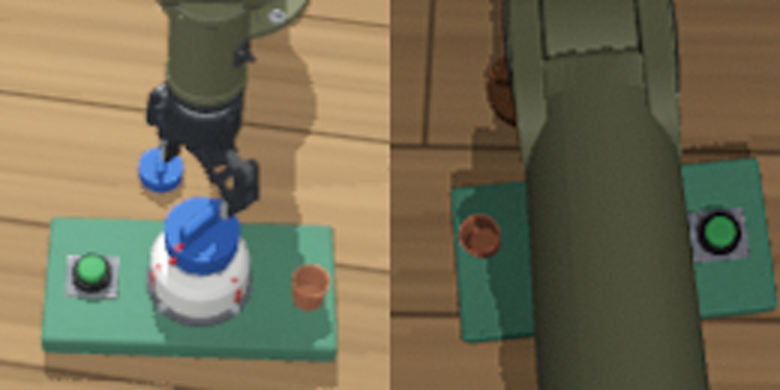

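The scene picture (left half) shows the open gripper straddling the bar from above, slightly off centre, with the jar at (200,260). I'll take the settled state before descending.

```bash
python3 -c "
from h import *
go([.5065,.0265,.171],139)"
```

```text
t 3.55 pos [0.5074 0.0153 0.2413] ang 139.2 j7 42.7 F [-0.1 -0.1 -0.4] gap 0.0853 pad 0.0
shift cm [0.8  0.79 7.03] rz 0.003
```

Emit:
carry_out(commands=[0.8, 0.8, 2, 0, 0, 0, 8.5, 0.8, 0.8, 4, 0, 0, 0, 8.5, 0.8, 0.8, 6, 0, 0, 0, 6, 0.8, 0.8, 6.8, 0, 0, 0, 5, 0.8, 0.8, 6.8, 0, 0, 0, 4, 0.8, 0.8, 6.8, 0, 0, 0, 4])

```text
time_s: 4.05
position: [0.5069, 0.0274, 0.1736]
tool_rot: [[-0.758, 0.653, -0.0], [0.653, 0.758, 0.0], [0.0, -0.0, -1.0]]
wrist_force: [0.2, -0.3, 0.7]
finger_gap: 0.0402
finger_force: 0.0
```

```bash
python3 - <<'E'
from h import *
s=optics.snapshot("scene"); cv2.imwrite("pics/c2.png",cv2.resize(s["image"][135:225,230:330],None,fx=6,fy=6,interpolation=2))
go([.5065,.0265,.171],139)
print(px(s,[.5065,.0265,.171]))
E
```

```text
t 4.1 pos [0.5074 0.0274 0.1743] ang 139.2 j7 39.0 F [ 0.6 -0.1  0.1] gap 0.04 pad 0.0
shift cm [ 0.01 -0.13  0.33] rz 0.004
[278. 193.]
```

View pics/c2.png

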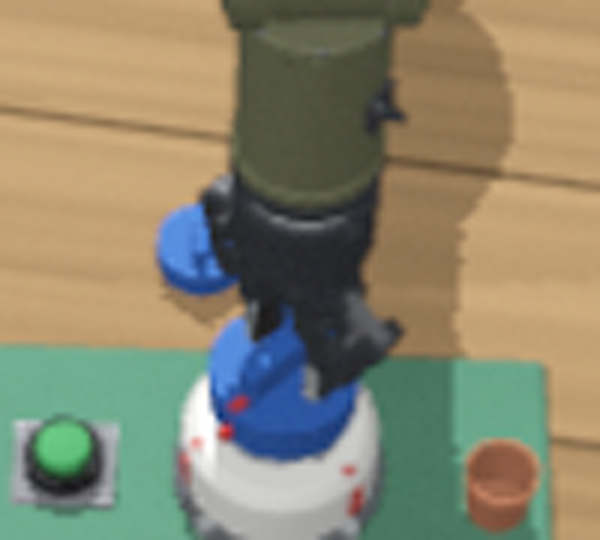

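The fingers straddle the bar at (265,315) and (320,375), with the pointer at (237,403). I'll go 2.5 mm lower and close gently.

Emit:
carry_out(commands=[0, -0.1, 0.25, 0, 0, 0, 3, 0, -0.1, 0.25, 0, 0, 0, 2, 0, -0.1, 0.25, 0, 0, 0, 1.6, 0, -0.1, 0.25, 0, 0, 0, 0.8, 0, -0.1, 0.25, 0, 0, 0, 0.8, 0, -0.1, 0.25, 0, 0, 0, 0.8, 0, -0.1, 0.25, 0, 0, 0, 0.8], force=30)

```text
time_s: 4.68
position: [0.5058, 0.0262, 0.1712]
tool_rot: [[-0.757, 0.653, -0.001], [0.653, 0.757, -0.001], [-0.0, -0.001, -1.0]]
wrist_force: [-3.4, -2.8, 6.0]
finger_gap: 0.0134
finger_force: 33.2
```

```bash
python3 - <<'E'
from h import *
go([.5065,.0265,.171],139)
print(ctrl.observe()["ft_torque"])
E
```

```text
t 4.68 pos [0.5058 0.0262 0.1712] ang 139.2 j7 39.0 F [-3.4 -2.8  6. ] gap 0.0134 pad 33.2
shift cm [-0.03  0.07  0.02] rz 0.004
[-0.60989536  0.92425218 -0.17752402]
```

Emit:
carry_out(commands=[0, 0.05, 0, 0, 0, -0.08, 0.8, 0, 0.05, 0, 0, 0, -0.16, 0.8, 0, 0.05, 0, 0, 0, -0.24, 0.8, 0, 0.05, 0, 0, 0, -0.32, 0.8, 0, 0.05, 0, 0, 0, -0.4, 0.8, 0, 0.05, 0, 0, 0, -0.48, 0.8, 0, 0.05, 0, 0, 0, -0.52, 0.8, 0, 0.05, 0, 0, 0, -0.52, 0.8])

```text
time_s: 5.35
position: [0.5055, 0.0254, 0.1712]
tool_rot: [[-0.982, 0.189, -0.003], [0.189, 0.982, -0.003], [0.002, -0.004, -1.0]]
wrist_force: [-5.4, -4.8, 7.2]
finger_gap: 0.0132
finger_force: 34.0
```

```bash
python3 - <<'E'
from h import *
go([.5065,.0265,.171],139)
print(ctrl.observe()["ft_torque"])
s=optics.snapshot("scene")
print([(round(d["score"],2),W(s,d["location"])) for l in ("lid_bar","lid_pointer") for d in optics.place_of(l,"scene")])
E
```

```text
t 5.35 pos [0.5055 0.0254 0.1712] ang 169.1 j7 68.4 F [-5.4 -4.8  7.2] gap 0.0132 pad 34.0
shift cm [-0.08  0.13  0.02] rz 0.526
[-1.08765355  1.39381416  0.21377515]
[(0.87, array([0.5097116 , 0.02889071, 0.16965646])), (0.8, array([0.69558485, 0.1174031 , 0.04845905])), (0.41, array([ 0.34033929, -0.04545892,  0.02521192])), (0.96, array([0.68601032, 0.07225691, 0.0130551 ])), (0.74, array([0.55094024, 0.01530168, 0.13936656])), (0.54, array([ 0.30994817, -0.04811108,  0.00861054]))]
```

Emit:
carry_out(commands=[0.08, -0.1, 0, 0, 0, -0.08, 0.8, 0.08, -0.1, 0, 0, 0, -0.16, 0.8, 0.08, -0.1, 0, 0, 0, -0.24, 0.8, 0.08, -0.1, 0, 0, 0, -0.32, 0.8, 0.08, -0.1, 0, 0, 0, -0.36, 0.8, 0.08, -0.1, 0, 0, 0, -0.36, 0.8])

```text
time_s: 6.0
position: [0.5049, 0.0246, 0.1705]
tool_rot: [[-0.986, -0.169, -0.001], [-0.169, 0.986, -0.003], [0.002, -0.002, -1.0]]
wrist_force: [-2.1, -5.1, 1.6]
finger_gap: 0.0133
finger_force: 33.0
```

```bash
python3 - <<'E'
from h import *
go([.5065,.0265,.171],139)
print(ctrl.observe()["ft_torque"])
E
```

```text
t 6.0 pos [0.5049 0.0246 0.1705] ang -170.3 j7 88.9 F [-2.1 -5.1  1.6] gap 0.0133 pad 33.0
shift cm [-0.19  0.16 -0.06] rz 0.885
[-1.17642474  0.74956924  0.19635249]
```

Emit:
carry_out(commands=[0, -0.1, 0, 0, 0, -0.05, 0.8, 0, -0.1, 0, 0, 0, -0.09, 0.8, 0, -0.1, 0, 0, 0, -0.09, 3, 0, -0.1, 0, 0, 0, -0.09, 3, 0, -0.1, 0, 0, 0, -0.09, 3, 0, -0.1, 0, 0, 0, -0.09, 3])

```text
time_s: 6.5
position: [0.5061, 0.0261, 0.1711]
tool_rot: [[-0.967, -0.256, 0.001], [-0.256, 0.967, 0.001], [-0.001, 0.0, -1.0]]
wrist_force: [-0.2, 0.8, -0.6]
finger_gap: 0.0298
finger_force: 0.0
```

```bash
python3 - <<'E'
from h import *
s=optics.snapshot("scene"); cv2.imwrite("pics/c3.png",cv2.resize(s["image"][135:225,230:330],None,fx=6,fy=6,interpolation=2))
go([.505,.025,.161],-164)
print([(l,round(d["score"],2),W(s,d["location"]).round(4)) for l in ("lid_bar","lid_pointer","lid_edge","neck_top") for d in optics.place_of(l,"scene")])
E
```

```text
t 6.55 pos [0.506  0.0259 0.171 ] ang -165.2 j7 94.0 F [ 0.4 -0.4  0.2] gap 0.03 pad 0.0
shift cm [ 0.12 -0.06  1.  ] rz -0.02
[('lid_bar', 0.96, array([0.5068, 0.0276, 0.1574])), ('lid_bar', 0.91, array([0.6933, 0.1169, 0.0471])), ('lid_bar', 0.67, array([ 0.3386, -0.0456,  0.0281])), ('lid_pointer', 0.63, array([0.5063, 0.0242, 0.1118])), ('lid_pointer', 0.56, array([0.6888, 0.0696, 0.0129])), ('lid_pointer', 0.55, array([0.5519, 0.0327, 0.1247])), ('lid_pointer', 0.41, array([ 0.3097, -0.0503,  0.0098])), ('lid_edge', 0.98, array([0.5101, 0.0235, 0.1109])), ('lid_edge', 0.95, array([ 6.959e-01,  1.175e-01, -2.000e-04])), ('lid_edge', 0.58, array([ 0.3419, -0.0478, -0.0013])), ('neck_top', 0.96, array([0.5074, 0.0232, 0.1345]))]
```

View pics/c3.png

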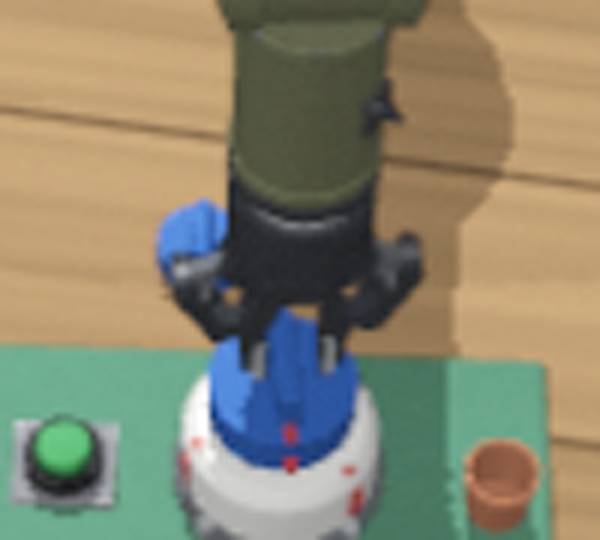

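The lid has dropped: lid_bar is at about z 0.157, and the pointer at (290,432) faces the camera. Next I lower 1 cm, regrip the bar and screw it in.

Emit:
carry_out(commands=[0.18, -0.1, 0.5, 0, 0, 0, 3, 0.18, -0.1, 1.05, 0, 0, 0, 3, 0.18, -0.1, 1.05, 0, 0, 0, 2, 0.18, -0.1, 1.05, 0, 0, 0, 0.8, 0.18, -0.1, 1.05, 0, 0, 0, 0.8, 0.18, -0.1, 1.05, 0, 0, 0, 0.8, 0.18, -0.1, 1.05, 0, 0, 0, 0.8], force=40)

```text
time_s: 7.33
position: [0.5038, 0.0237, 0.16]
tool_rot: [[-0.967, -0.256, -0.001], [-0.256, 0.967, -0.0], [0.001, -0.0, -1.0]]
wrist_force: [-0.6, -0.6, -1.7]
finger_gap: 0.0133
finger_force: 42.3
```

```bash
python3 - <<'E'
from h import *
go([.5045,.0245,.153],118)
print(ctrl.observe()["ft_torque"])
E
```

```text
t 7.33 pos [0.5038 0.0237 0.16  ] ang -165.2 j7 93.8 F [-0.6 -0.6 -1.7] gap 0.0133 pad 42.3
shift cm [-0.09  0.06  0.7 ] rz 1.341
[-0.21671799  0.09502031 -0.04272468]
```

Emit:
carry_out(commands=[0, 0, 0.05, 0, 0, 0.08, 0.8, 0, 0, 0.1, 0, 0, 0.16, 0.8, 0, 0, 0.14, 0, 0, 0.24, 0.8, 0, 0, 0.19, 0, 0, 0.32, 0.8, 0, 0, 0.23, 0, 0, 0.4, 0.8, 0, 0, 0.28, 0, 0, 0.48, 0.8, 0, 0, 0.32, 0, 0, 0.56, 0.8, 0, 0, 0.37, 0, 0, 0.64, 0.8, 0, 0, 0.4, 0, 0, 0.7, 0.8, 0, 0, 0.4, 0, 0, 0.7, 0.8])

```text
time_s: 8.17
position: [0.5041, 0.0243, 0.1562]
tool_rot: [[-0.904, 0.428, -0.0], [0.428, 0.904, 0.0], [0.0, 0.0, -1.0]]
wrist_force: [-0.0, 1.2, -2.2]
finger_gap: 0.0135
finger_force: 42.3
```

```bash
python3 - <<'E'
from h import *
go([.5045,.0245,.153],118)
print(ctrl.observe()["ft_torque"])
s=optics.snapshot("scene")
print([(l,round(d["score"],2),W(s,d["location"]).round(4)) for l in ("lid_bar","lid_pointer") for d in optics.place_of(l,"scene")])
E
```

```text
t 8.17 pos [0.5041 0.0243 0.1562] ang 154.7 j7 54.1 F [-0.   1.2 -2.2] gap 0.0135 pad 42.3
shift cm [-0.03  0.04  0.32] rz 0.64
[-0.00813615 -0.02419564  0.01319021]
[('lid_bar', 0.98, array([0.5083, 0.0289, 0.1528])), ('lid_bar', 0.78, array([0.6918, 0.1179, 0.044 ])), ('lid_bar', 0.62, array([ 0.3378, -0.0469,  0.0263])), ('lid_pointer', 0.93, array([0.6892, 0.0721, 0.0114])), ('lid_pointer', 0.88, array([0.5474, 0.0044, 0.1257])), ('lid_pointer', 0.58, array([ 0.3076, -0.0503,  0.0096])), ('lid_pointer', 0.35, array([0.5074, 0.0255, 0.1333]))]
```

Emit:
carry_out(commands=[0, 0, 0.05, 0, 0, 0.08, 0.8, 0, 0, 0.1, 0, 0, 0.16, 0.8, 0, 0, 0.14, 0, 0, 0.24, 0.8, 0, 0, 0.19, 0, 0, 0.32, 0.8, 0, 0, 0.23, 0, 0, 0.4, 0.8, 0, 0, 0.27, 0, 0, 0.46, 0.8, 0, 0, 0.3, 0, 0, 0.52, 0.8, 0, 0, 0.3, 0, 0, 0.52, 0.8])

```text
time_s: 8.98
position: [0.5045, 0.025, 0.1533]
tool_rot: [[-0.573, 0.819, 0.001], [0.819, 0.573, 0.001], [0.0, 0.001, -1.0]]
wrist_force: [2.0, 2.2, -3.1]
finger_gap: 0.0129
finger_force: 42.2
```

```bash
python3 - <<'E'
from h import *
go([.5045,.0245,.153],118)
print(ctrl.observe()["ft_torque"])
E
```

```text
t 8.98 pos [0.5045 0.025  0.1533] ang 125.0 j7 24.6 F [ 2.   2.2 -3.1] gap 0.0129 pad 42.2
shift cm [-0.04 -0.02  0.03] rz 0.122
[ 0.47717423 -0.3225189   0.01668085]
```

Torque is still near zero. I'll continue in small increments to the stop.

Emit:
carry_out(commands=[0, 0, 0.02, 0, 0, 0.04, 0.8, 0, 0, 0.05, 0, 0, 0.08, 0.8, 0, 0, 0.07, 0, 0, 0.12, 0.8, 0, 0, 0.08, 0, 0, 0.15, 0.8, 0, 0, 0.08, 0, 0, 0.15, 0.8])

```text
time_s: 9.4
position: [0.5048, 0.0255, 0.1528]
tool_rot: [[-0.448, 0.894, 0.002], [0.894, 0.448, 0.002], [0.001, 0.002, -1.0]]
wrist_force: [1.4, 2.9, -2.3]
finger_gap: 0.013
finger_force: 42.4
```

```bash
python3 - <<'E'
from h import *
go([.5045,.0245,.153],118)
print(ctrl.observe()["ft_torque"])
s=optics.snapshot("scene")
cv2.imwrite("pics/c4.png",cv2.resize(s["image"][135:225,230:330],None,fx=6,fy=6,interpolation=2))
print([(l,round(d["score"],2),W(s,d["location"]).round(4)) for l in ("lid_bar","lid_pointer","home0") for d in optics.place_of(l,"scene")])
E
```

```text
t 9.4 pos [0.5048 0.0255 0.1528] ang 116.6 j7 16.3 F [ 1.4  2.9 -2.3] gap 0.013 pad 42.4
shift cm [-0.08 -0.07 -0.02] rz -0.025
[ 0.89081156 -0.39041157  0.53238059]
[('lid_bar', 0.89, array([0.5072, 0.0276, 0.149 ])), ('lid_bar', 0.83, array([0.6921, 0.1157, 0.0476])), ('lid_bar', 0.72, array([ 0.3375, -0.0466,  0.026 ])), ('lid_pointer', 0.61, array([0.5062, 0.0215, 0.1309])), ('lid_pointer', 0.6, array([ 0.5251, -0.0183,  0.121 ])), ('lid_pointer', 0.57, array([0.6865, 0.072 , 0.0127])), ('lid_pointer', 0.55, array([0.5074, 0.1539, 0.0418])), ('lid_pointer', 0.42, array([ 0.31  , -0.0538,  0.0117])), ('home0', 0.84, array([0.4631, 0.0254, 0.0976])), ('home0', 0.81, array([0.5338, 0.0608, 0.1001])), ('home0', 0.56, array([ 0.5295, -0.0177,  0.0996]))]
```

View pics/c4.png

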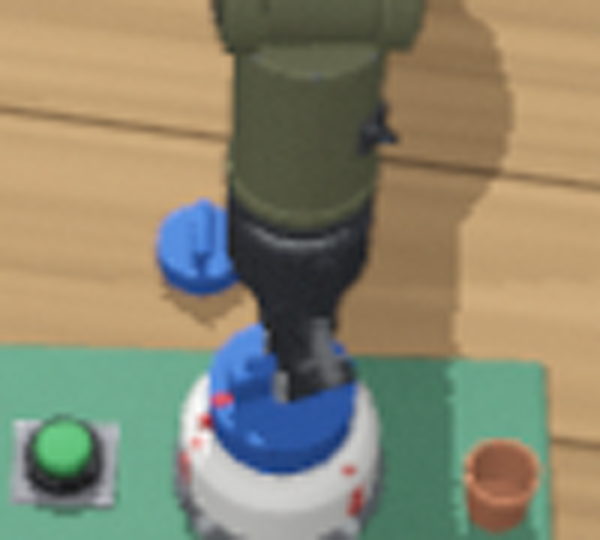

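The pointer at (222,400) is nearly over the dot at (203,422), and torque is beginning to rise. I'll push a bit further.

Emit:
carry_out(commands=[0, 0, 0.02, 0, 0, 0.03, 0.8, 0, 0, 0.03, 0, 0, 0.06, 0.8, 0, 0, 0.05, 0, 0, 0.09, 0.8, 0, 0, 0.05, 0, 0, 0.09, 0.8, 0, 0, 0.05, 0, 0, 0.09, 0.8])

```text
time_s: 10.02
position: [0.5049, 0.0255, 0.1525]
tool_rot: [[-0.367, 0.93, 0.002], [0.93, 0.367, 0.001], [-0.0, 0.002, -1.0]]
wrist_force: [2.2, 4.9, -0.7]
finger_gap: 0.0131
finger_force: 70.0
```

```bash
python3 - <<'E'
from h import *
go([.5045,.0245,.153],118)
print(ctrl.observe()["ft_torque"])
E
```

```text
t 10.02 pos [0.5049 0.0255 0.1525] ang 111.6 j7 11.2 F [ 2.2  4.9 -0.7] gap 0.0131 pad 70.0
shift cm [-0.07 -0.07 -0.05] rz -0.113
[ 1.25296694 -0.56383758  1.60254549]
```

Emit:
carry_out(commands=[0, 0, 0, 0, 0, 0, 4, 0, 0, 0, 0, 0, 0, 4, 0, 0, 0, 0, 0, 0, 4, 0, 0, -4, 0, 0, 0, 4, 0, 0, -8, 0, 0, 0, 4, 0, 0, -8, 0, 0, 0, 4, 0, 0, -8, 0, 0, 0, 4])

```text
time_s: 10.6
position: [0.5057, 0.023, 0.2345]
tool_rot: [[-0.36, 0.933, 0.005], [0.933, 0.36, -0.002], [-0.003, 0.004, -1.0]]
wrist_force: [-0.2, 0.3, 0.2]
finger_gap: 0.0399
finger_force: 0.0
```

```bash
python3 - <<'E'
from h import *
go([.525,-.102,.2325],111)
s=optics.snapshot("scene")
cv2.imwrite("pics/c5.png",cv2.resize(s["image"][160:230,220:330],None,fx=7,fy=7,interpolation=2))
print([(l,round(d["score"],2),W(s,d["location"]).round(4)) for l in ("lid_bar","lid_pointer","home0","neck_top","start_top") for d in optics.place_of(l,"scene")])
E
```

```text
t 10.6 pos [0.5057 0.023  0.2345] ang 111.1 j7 13.9 F [-0.2  0.3  0.2] gap 0.0399 pad 0.0
shift cm [-12.36  -2.7    0.23] rz 0.002
[('lid_bar', 0.66, array([0.6949, 0.1155, 0.0445])), ('lid_bar', 0.64, array([ 0.3351, -0.0472,  0.0278])), ('lid_bar', 0.43, array([ 0.3936, -0.5122, -0.0019])), ('lid_pointer', 0.82, array([ 0.5273, -0.019 ,  0.1199])), ('lid_pointer', 0.64, array([ 0.3089, -0.0494,  0.0069])), ('lid_pointer', 0.59, array([0.6886, 0.0718, 0.014 ])), ('home0', 0.7, array([0.5331, 0.059 , 0.0969])), ('home0', 0.67, array([0.4613, 0.0254, 0.098 ])), ('home0', 0.56, array([ 0.532 , -0.0183,  0.1012])), ('neck_top', 0.62, array([0.5089, 0.0224, 0.1374])), ('start_top', 0.51, array([ 0.5233, -0.0968,  0.0659]))]
```

View pics/c5.png

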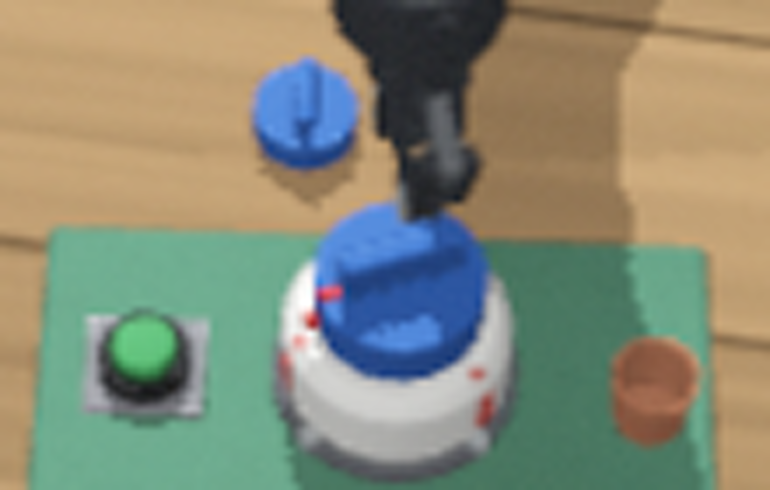

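The pointer at (330,292) stands just inboard of the dot at (312,320), as expected. Next I move over the button with the fingers closed, then verify the lid from depth with the arm clear.

Emit:
carry_out(commands=[-4, -0.9, 0, 0, 0, 0, 2, -8, -1.8, 0, 0, 0, 0, 0, -12.3, -2.7, 0, 0, 0, 0, 0, -12.3, -2.7, 3, 0, 0, 0, 0, -12.3, -2.7, 6, 0, 0, 0, 0, -12.3, -2.7, 9, 0, 0, 0, 0, -12.3, -2.7, 11, 0, 0, 0, 0, -12.3, -2.7, 11, 0, 0, 0, 0, -12.3, -2.7, 11, 0, 0, 0, 0])

```text
time_s: 11.65
position: [0.5224, -0.1001, 0.1208]
tool_rot: [[-0.362, 0.932, -0.003], [0.932, 0.362, 0.001], [0.002, -0.003, -1.0]]
wrist_force: [-0.2, 0.7, 0.4]
finger_gap: -0.0002
finger_force: 0.0
```

```bash
python3 - <<'E'
from h import *
go([.5245,-.101,.066],111)
ims=[]
for c in("scene","top"):
    s=optics.snapshot(c); im=s["image"].astype(int); e=np.array(s["extrinsics"])
    v,u=np.mgrid[:384,:512]; d=s["depth"]; P=np.stack([(u-s["cx"])/s["fx"]*d,-(v-s["cy"])/s["fy"]*d,-d,np.ones_like(d)],-1)@e.T
    P=P[...,:3]; near=np.hypot(P[...,0]-.505,P[...,1]-.025)<.05
    blue=near&(im[...,0]>im[...,2]+50)&(P[...,2]>.1)
    z=P[blue][:,2]; top=blue&(P[...,2]>.157)
    q=P[top][:,:2]; print(c,blue.sum(),"z pct",np.percentile(z,[50,90,97]).round(4),"bar ctr",(q.min(0)+q.max(0))/2,q.mean(0), "n",len(q))
    w,V=np.linalg.eigh(np.cov(q.T)); print("bar ang",np.degrees(np.arctan2(V[1,1],V[0,1])))
    red=near&(im[...,2]>im[...,1]+70)&(im[...,2]>im[...,0]+70); print("red",np.c_[P[red],u[red],v[red]].round(3).tolist())
    cr=np.array(px(s,[.51,-.04,.1]),int); ims.append(s["image"][cr[1]-50:cr[1]+50,cr[0]-50:cr[0]+50])
    for l in("lid_bar","lid_pointer"): print(l,[(round(x["score"],2),W(s,x["location"]).round(4)) for x in optics.place_of(l,c)[:3]])
cv2.imwrite("pics/c6.png",cv2.resize(np.hstack(ims),None,fx=4,fy=4,interpolation=2))
E
```

```text
t 11.65 pos [ 0.5224 -0.1001  0.1208] ang 111.2 j7 22.6 F [-0.2  0.7  0.4] gap -0.0002 pad 0.0
shift cm [-0.17  0.18  5.48] rz 0.004
scene 497 z pct [0.1371 0.161  0.1643] bar ctr [0.51122388 0.02540893] [0.51007668 0.0242029 ] n 75
bar ang 116.51110664418393
red [[0.524, -0.01, 0.14, 266.0, 201.0], [0.523, -0.007, 0.138, 267.0, 201.0], [0.528, -0.01, 0.14, 266.0, 202.0], [0.534, -0.015, 0.129, 264.0, 205.0], [0.531, -0.016, 0.117, 264.0, 206.0]]
lid_bar [(0.84, array([0.6957, 0.1146, 0.046 ])), (0.7, array([ 0.3348, -0.049 ,  0.0278])), (0.6, array([0.5068, 0.0279, 0.1506]))]
lid_pointer [(0.88, array([ 0.5271, -0.0192,  0.1218])), (0.72, array([ 0.3103, -0.0515,  0.0112])), (0.57, array([0.6835, 0.0694, 0.0142]))]
top 598 z pct [0.1381 0.1627 0.1652] bar ctr [0.50776181 0.02524145] [0.50668805 0.02431701] n 106
bar ang 116.3956188197558
red [[0.522, -0.009, 0.141, 251.0, 180.0], [0.527, -0.015, 0.12, 253.0, 180.0], [0.527, -0.018, 0.121, 254.0, 180.0], [0.53, -0.018, 0.098, 254.0, 181.0], [0.456, 0.026, 0.102, 239.0, 204.0]]
lid_bar [(0.88, array([0.6937, 0.1159, 0.042 ])), (0.69, array([0.5091, 0.0265, 0.136 ])), (0.65, array([ 0.3381, -0.0459,  0.0299]))]
lid_pointer [(0.86, array([ 0.5318, -0.0172,  0.1187])), (0.8, array([0.6818, 0.072 , 0.0116])), (0.77, array([ 0.3074, -0.0512,  0.0083]))]
```

View pics/c6.png

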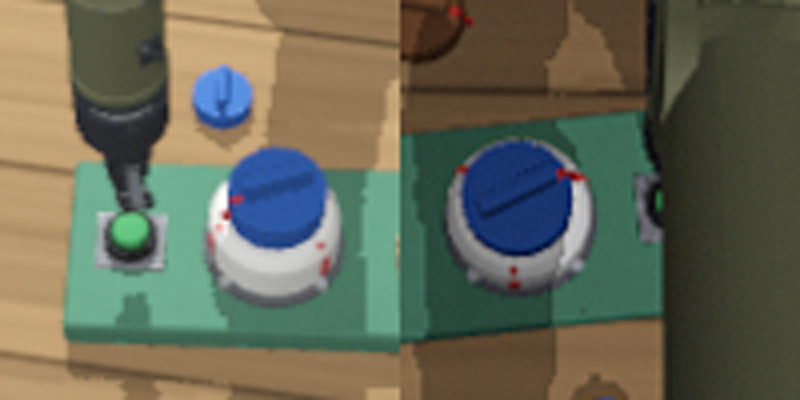

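The pointer in the top view (570,176) lies on its dot line. The bar angle is -63.5° against about -62° for the dot, and the lid's flat top is at about 0.1375, so the lid is home. Now pressing the button.

Emit:
carry_out(commands=[-0.15, 0.15, 2, 0, 0, 0, 0, -0.15, 0.15, 4, 0, 0, 0, 0, -0.15, 0.15, 4.9, 0, 0, 0, 0, -0.15, 0.15, 5.2, 0, 0, 0, 0, -0.15, 0.15, 5.4, 0, 0, 0, 0, -0.15, 0.15, 5.4, 0, 0, 0, 0])

```text
time_s: 12.45
position: [0.5251, -0.1015, 0.07]
tool_rot: [[-0.362, 0.932, -0.002], [0.932, 0.362, -0.001], [-0.001, -0.002, -1.0]]
wrist_force: [-6.7, 0.8, 9.7]
finger_gap: -0.0002
finger_force: 5.0
```

Emit:
carry_out(commands=[0, 0, 0.2, 0, 0, 0, 0, 0, 0, 0.4, 0, 0, 0, 0, 0, 0, 0.4, 0, 0, 0, 0, 0, 0, 0.4, 0, 0, 0, 0])

```text
time_s: 12.78
position: [0.5253, -0.1015, 0.0695]
tool_rot: [[-0.362, 0.932, -0.002], [0.932, 0.362, -0.003], [-0.002, -0.003, -1.0]]
wrist_force: [-15.7, 0.7, 35.4]
finger_gap: -0.0003
finger_force: 17.6
```

```bash
python3 - <<'E'
from h import *
print(ctrl.tips_ahead)
s=optics.snapshot("scene"); e=np.array(s["extrinsics"]); im=s["image"].astype(int)
c=px(s,[.525,-.1015,.06]).astype(int); print(c)
cv2.imwrite("pics/c7.png",cv2.resize(s["image"][c[1]-30:c[1]+20,c[0]-30:c[0]+30],None,fx=10,fy=10,interpolation=2))
v,u=np.mgrid[:384,:512]; d=s["depth"]; P=(np.stack([(u-s["cx"])/s["fx"]*d,-(v-s["cy"])/s["fy"]*d,-d,np.ones_like(d)],-1)@e.T)[...,:3]
n=np.hypot(P[...,0]-.525,P[...,1]+.1015)<.05
g=n&(im[...,1]>im[...,2]*2)&(im[...,1]>im[...,0]*1.5)
print(g.sum(),np.percentile(P[g],[0,50,90,100],axis=0).round(4).tolist())
for r in range(c[1]-8,c[1]+12,2): print(r,[(P[r,k,2]*1000).round().astype(int) for k in range(c[0]-12,c[0]+14,2)])
E
```

```text
0.011
[240 209]Traceback (most recent call last):
  File "<stdin>", line 9, in <module>
    return _quantile_unchecked(
        a, q, axis, out, overwrite_input, method, keepdims, weights)
    return _ureduce(a,
                    func=_quantile_ureduce_func,
    ...<5 lines>...
                    overwrite_input=overwrite_input,
                    method=method)
    r = func(a, **kwargs)
    result = _quantile(arr,
                       quantiles=q,
    ...<2 lines>...
                       out=out,
                       weights=wgt)
    slices_having_nans = np.isnan(arr[-1, ...])
                                  ~~~^^^^^^^^^
IndexError: index -1 is out of bounds for axis 0 with size 0
```

View pics/c7.png

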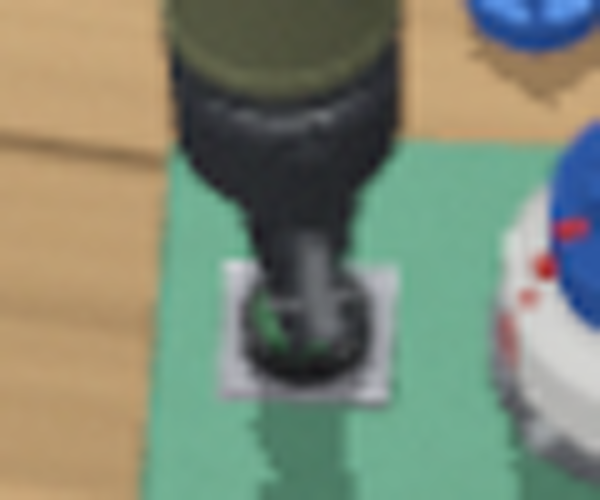

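The finger is on the button at (320,320), with green visible at (270,320) and (315,345). I'll ease off in steps to read force against height, which shows the travel reached.

Emit:
carry_out(commands=[0, 0, -0.4, 0, 0, 0, 0, 0, 0, -0.4, 0, 0, 0, 0])

```text
time_s: 13.0
position: [0.5264, -0.1016, 0.071]
tool_rot: [[-0.362, 0.932, 0.002], [0.932, 0.362, -0.002], [-0.003, 0.001, -1.0]]
wrist_force: [-1.8, -0.7, 3.5]
finger_gap: 0.0001
finger_force: 2.2
```

Emit:
carry_out(commands=[0, 0, -0.3, 0, 0, 0, 0, 0, 0, -0.3, 0, 0, 0, 0])

```text
time_s: 13.17
position: [0.5265, -0.1016, 0.0727]
tool_rot: [[-0.362, 0.932, 0.002], [0.932, 0.362, -0.001], [-0.002, 0.002, -1.0]]
wrist_force: [0.2, 0.1, 2.9]
finger_gap: 0.0001
finger_force: 1.6
```

Emit:
carry_out(commands=[0, 0, -0.2, 0, 0, 0, 0, 0, 0, -0.2, 0, 0, 0, 0])

```text
time_s: 13.33
position: [0.5264, -0.1016, 0.0738]
tool_rot: [[-0.362, 0.932, 0.002], [0.932, 0.362, -0.001], [-0.001, 0.002, -1.0]]
wrist_force: [1.8, -1.1, 2.6]
finger_gap: 0.0004
finger_force: 1.3
```

Emit:
carry_out(commands=[0, 0, -0.2, 0, 0, 0, 0, 0, 0, -0.2, 0, 0, 0, 0])

```text
time_s: 13.5
position: [0.5257, -0.1013, 0.0752]
tool_rot: [[-0.362, 0.932, 0.001], [0.932, 0.362, -0.0], [-0.0, 0.0, -1.0]]
wrist_force: [1.3, -0.6, 1.6]
finger_gap: 0.0001
finger_force: 0.9
```

Emit:
carry_out(commands=[0, 0, -0.2, 0, 0, 0, 0, 0, 0, -0.2, 0, 0, 0, 0])

```text
time_s: 13.67
position: [0.5247, -0.1011, 0.0767]
tool_rot: [[-0.362, 0.932, -0.002], [0.932, 0.362, 0.0], [0.001, -0.001, -1.0]]
wrist_force: [-0.7, -0.0, 0.8]
finger_gap: -0.0001
finger_force: 0.0
```

The spring acted from about 0.0755 to 0.0695, the full 6 mm, so the button was pressed. Retracting.

Emit:
carry_out(commands=[0, 0, -3, 0, 0, 0, 0, 0, 0, -7, 0, 0, 0, 0, 0, 0, -11, 0, 0, 0, 0, 0, 0, -13, 0, 0, 0, 0, 0, 0, -13, 0, 0, 0, 0, 0, 0, -13, 0, 0, 0, 0, 0, 0, -13, 0, 0, 0, 0])

```text
time_s: 14.25
position: [0.5242, -0.1012, 0.2054]
tool_rot: [[-0.362, 0.932, -0.003], [0.932, 0.362, 0.001], [0.002, -0.002, -1.0]]
wrist_force: [-0.2, -0.8, -0.2]
finger_gap: -0.0001
finger_force: 0.0
```

```bash
python3 - <<'E'
from h import *
go([.5245,-.101,.2],111)
s=optics.snapshot("scene")
for l in("lid_bar","lid_pointer","start_top"): print(l,[(round(x["score"],2),W(s,x["location"]).round(4)) for x in optics.place_of(l,"scene")[:3]])
print(finish_job())
E
```

```text
t 14.25 pos [ 0.5242 -0.1012  0.2054] ang 111.2 j7 25.2 F [-0.2 -0.8 -0.2] gap -0.0001 pad 0.0
shift cm [0.01 0.04 0.54] rz 0.003
lid_bar [(0.71, array([0.6949, 0.1153, 0.0433])), (0.67, array([ 0.3378, -0.0479,  0.0264])), (0.63, array([0.5108, 0.0294, 0.1488]))]
lid_pointer [(0.96, array([ 0.525 , -0.0175,  0.117 ])), (0.67, array([ 0.3104, -0.0513,  0.0076])), (0.67, array([0.6864, 0.0717, 0.0128]))]
start_top [(0.4, array([ 0.5269, -0.0976,  0.0645]))]
the job is handed in; nothing more can be done
None
```

I turned the lid back until it dropped, screwed it home, then pushed the start button through its full travel (about 6 mm) and let go; I handed the job in at about 14 s with the arm clear, but it returned no verdict.

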